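Slide the ware board home on the drying rack and lock it

ROBOT

A 6-joint arm with a two-finger parallel gripper is mounted at the origin on a cart in front of the work surface, level with it; the furniture and walls round the work are solid. World frame = base frame: x ahead of the robot, y to its left, z up, the work surface at z = 0. Lengths are in m, angles in rad, forces in N, time in s.
With the tool pointing down it reaches from about 0.275 to 1 m from the base axis. Payload 8.4 kg.
Tool frame: the origin (TCP) lies on the centre line of the jaws, within the pads' length; the fingertips stand 17 mm ahead of it and the grasp point (between the pads) lies 2 mm behind it (bot.tcp_to_tips is the y of the fingertips in the tool frame, in m); y points along the fingers, z is the direction in which the jaws open and shut, and the axes are right-handed (so a half turn about y gives the same grasp; the last joint's range is limited). The gripper opens to 85 mm and grips with 20 to 120 N. Pads are 22 mm wide; open, the fingers measure 114 mm over their backs; the gripper's body (76 mm by 85 mm) begins 54 mm behind the grasp point. The pads swing forward as they close: fully open they stand 13 mm farther back than shut.
Start: joints at [-1.121, 0.353, 1.633, -0, 1.155, -0.002], TCP at [0.273, -0.562, 0.248] pointing down, gripper open.
Joint ranges: [-2.63, 2.63], [-0.92, 2.1], [0.06, 2.66], [-1.3, 4.44], [0, 2.69], [-3.02, 3.02]. Speed limits (rad/s): [2.22, 2.22, 2.79, 3.14, 3.14, 3.14].

INTERFACE

Orientations are given as a unit quaternion [x, y, z, w].
In Python, from workcell import bot, hand, kinematics, get_obs, vision, hand_in gives the robot as it stands. The module is installed in compiled form; this text tells all that it offers. Calls block until the motion is done:
- bot.reach(position, orientation): joint-space move of the TCP to a pose.
- bot.servo_line(position, ori=None, velocity=0.15): straight line of the TCP; ori=None keeps the orientation; velocity is the mean speed in m/s.
- bot.goto_joints(angles): joint-space move.
- hand.move_gripper(opening, strength=None): finger opening in m; strength is the grip in N (None keeps the last); returns when the fingers have stopped.
- bot.dwell(seconds).
- kinematics.solve_ik(position, orientation): joint angles nearest the present ones, or None.
- get_obs(): the state.
- vision.read_camera(name): name is "scene" or "top" or "wrist"; returns a dict with "frame" (384x512x3 uint8, red, green, blue), "intrinsics" (3x3 intrinsics, pixels), "dist" ([k1, k2, p1, p2, k3] as OpenCV has them; the pictures are not rectified), "view" (4x4, takes a point from world to camera coordinates). Camera axes: x right, y down, z forward; pixel columns grow to the right and rows downward; lengths in m; the calibration is good to about 2 mm. A picture is of the moment at which its call begins. There is no depth.
A pose or a line that the arm cannot do raises bot.IKError and nothing moves.
- hand_in(): hands the job in, once; it reports no verdict.
The state is a dict: "time_s": time; "joint_pos": joint angles; "joint_vel": joint speeds; "joint_efforts": joint torques, N m; "position": TCP position; "orientation": TCP orientation; "wrist_force": force on the tool from outside, world axes, zero at the start; "ft_torque": the same for the moment, N m; "gripper_width": finger opening in m.
Only numpy, scipy, OpenCV 4.12 (cv2) and the standard library are available. Lean on these libraries where they do the work, as an engineer would, in place of code of your own. Each camera call takes 0.05 s, during which the arm holds its last target. There are 200 camera calls.

TASK

Without gripping or lifting anything, push the ware board by its front edge along the rails of the drying rack until it drops into the locating notches and lies flat, then gently push the wooden turn-button round until it lies square across the board and locks it. The bowl on the board is freshly painted: do not touch it, and keep it standing upright on the board; leave the things beside the rack where they are.

Things in the scene. Friction and masses are not known exactly. Their poses are not given: they have to be found in the camera images.
- drying_rack: low wooden rack, 350 long (x) x 214 wide x 75 high, fixed. Origin: centre of underside; x runs along the rails away from the robot (yaw within 0.3 of world x). Two 20 thick cheeks, tops 75 up, form a channel 174 wide, open at both ends. Inside each runs a rail 22 wide, top 60 up, with notches 20 long, 10 deep at rack x -20 and +120. Open between the rails down to stretchers 28 up
- ware_board: loose plywood board 220 long (x) x 170 wide x 14 thick, 0.25 to 0.5 kg, on two cross battens 14 long, 8 deep at its x -75 and +65. Origin: centre, at the battens' underside (top is 22 above it). Sliding: origin 60 above the table, starting 50 to 100 short of home. Home: battens in the notches, origin 52 up at rack x 55 (3 play either way), top 74 up
- board_front (a point): middle of the board's front edge (nearest the robot), half-way up the plate: the place to push, along rack +x. Sliding takes about 1.5 to 5 N (more in the first bump of contact); after the 8 mm drop the notch walls stop the board, felt as a jump in force. There is no other end stop: pushed fast, the board can jump the notches
- board_home (a point): fixed point of the rack where point board_front lies when the board is home (rack x -55, y 0, 67 above the table); axes as the rack's
- turn_button (a joint): angle of the turn-button, a wooden bar that swivels on top of the right-hand (rack -y) cheek and stays where left. 0 = along the cheek, pointing to rack -x (at the robot); negative = swung outwards (limit -0.5, starts -0.45 to -0.1); 1.57 = square across the board, pointing to rack +y (stop at 1.62). Closes clockwise seen from above; the board blocks it until it has dropped
- button_pivot (a point): swivel axis of the turn-button, at rack x -25, y -97, half-way up the bar (83 above the table). The bar is 18 wide, 12 thick, from 77 to 89 above the table, and ends 62 from the axis. Axes as the rack's
- button_peg (a point): round thumb peg on the turn-button, 13 across, 49 from the axis along the bar, its top 104 above the table; this point is at its foot, on the bar's top (89 above the table), and moves with the bar. About 1.5 N here turns the bar
- bowl: freshly painted mint-green bowl, 110 across and 46 high, about 0.15 kg, standing loose on the board behind its middle; origin at the centre of its underside
- glue_stick: bystander: upright glue stick, 25 across, 94 high, origin under its centre
- tape_roll: bystander: roll of masking tape lying flat, about 96 across, 24 high, origin under its centre
- gesso_tub: bystander: round white tub, 94 across, 70 high, origin under its centre
Things that resemble listed ones, but are neither listed nor needed, are in the scene too. Leave any black or yellow look-alike of the bowl alone.

How it is judged:
By the outcome, as a careful person would: the job done as asked, in the order asked, and still so for the second after the job is handed in, with the robot touching nothing.
It also fails if it takes over 54 s, if anything falls off the work surface, if the arm or the gripper's body presses on something with over 40 N, if the wrist force passes 120 N, or if a joint passes its speed limit or range.

## Working session

There is one attempt and no reset: what is moved stays moved. The work goes in short steps, each a Python script; the robot and the scene stay as the last script left them, time stands still between calls to the robot, and variables do not carry over. Pictures are saved under pics/ and viewed, about 8 in all and at most 12, crops included, and the job is handed in when it is done.

```bash
mkdir -p pics
python3 - <<'E'
from workcell import *
import cv2,numpy as np,json
o=get_obs();print({k:np.round(v,3).tolist() for k,v in o.items()}, bot.tcp_to_tips)
for n in("scene","top"):
    d=vision.read_camera(n);cv2.imwrite(f"pics/{n}0.png",d["frame"][:,:,::-1]);np.savez(n+"0.npz",**d)
    print(n,np.round(d["intrinsics"],1).tolist(),d["dist"],np.round(d["view"],3).tolist())
a=cv2.imread("pics/scene0.png");b=cv2.imread("pics/top0.png")
E
```

```text
{'time_s': 0.0, 'joint_pos': [-1.121, 0.354, 1.634, 0.0, 1.155, -0.002], 'joint_vel': [0.0, -0.001, -0.0, -0.001, 0.0, 0.0], 'joint_efforts': [-0.001, -60.526, -34.206, -0.0, 0.009, -0.0], 'position': [0.273, -0.562, 0.248], 'orientation': [-0.158, 0.69, -0.689, 0.158], 'wrist_force': [0.337, 0.583, -0.204], 'ft_torque': [0.045, -0.064, 0.027], 'gripper_width': 0.086} 0.017
scene [[476.6, 0.0, 267.4], [0.0, 476.6, 186.6], [0.0, 0.0, 1.0]] [-0.13531769  0.          0.          0.          0.        ] [[-0.583, -0.812, 0.009, 0.326], [-0.562, 0.395, -0.727, 0.39], [0.587, -0.428, -0.687, 1.236], [0.0, 0.0, 0.0, 1.0]]
top [[475.6, 0.0, 253.6], [0.0, 475.6, 193.7], [0.0, 0.0, 1.0]] [-0.11611264  0.          0.          0.          0.        ] [[0.014, -1.0, 0.001, -0.009], [-0.984, -0.014, -0.176, 0.618], [0.176, 0.001, -0.984, 1.532], [0.0, 0.0, 0.0, 1.0]]
```

View pics/scene0.png

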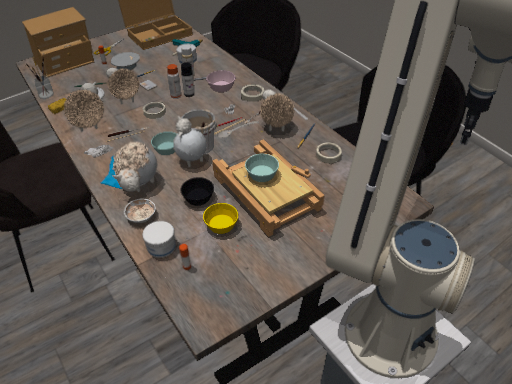

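View pics/top0.png

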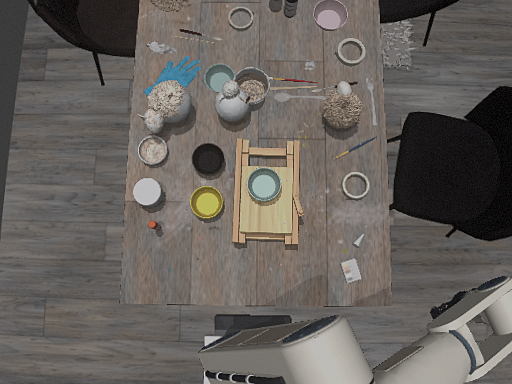

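The scene view shows the rack with the board at about (268,185) and the mint bowl on it at (262,168). In the top view the rack spans (234–300, 140–244), with the bowl at (264,184) and the button at (298,203).

Possible mix-ups in the top view:
- Mint bowl at (219,79): off the rack, not the one.
- Black bowl at (208,158) and yellow bowl at (207,203): leave both alone.
- Tape rings at (356,185), (351,51) and (241,18).

My choice is the bowl on the board. Next is a close crop of it.

```bash
python3 - <<'E'
import cv2,numpy as np
b=cv2.imread("pics/top0.png")[130:255,220:315];a=cv2.imread("pics/scene0.png")[140:235,205:330]
b=cv2.resize(b,None,fx=4,fy=4,interpolation=cv2.INTER_CUBIC);a=cv2.resize(a,None,fx=3.3,fy=3.3,interpolation=cv2.INTER_CUBIC)
c=np.zeros((500,800,3),np.uint8);c[:500,:380]=b;c[:a.shape[0],384:384+a.shape[1]]=a[:,:416];cv2.imwrite("pics/crop0.png",c)
E
cat > h.py <<'E'
import cv2,numpy as np
from workcell import *
def ray(d,uv,z):
    """pixels -> world points on plane height z"""
    p=cv2.undistortPoints(np.array(uv,float).reshape(-1,1,2),d["intrinsics"],d["dist"]).reshape(-1,2)
    R,t=d["view"][:3,:3],d["view"][:3,3]; c=-R.T@t
    v=np.c_[p,np.ones(len(p))]@R
    return c+v*((z-c[2])/v[:,2])[:,None]
def proj(d,X):
    r=cv2.Rodrigues(d["view"][:3,:3])[0]
    return cv2.projectPoints(np.array(X,float).reshape(-1,3),r,d["view"][:3,3],d["intrinsics"],d["dist"])[0].reshape(-1,2)
E
```

```text
(no output)
```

View pics/crop0.png

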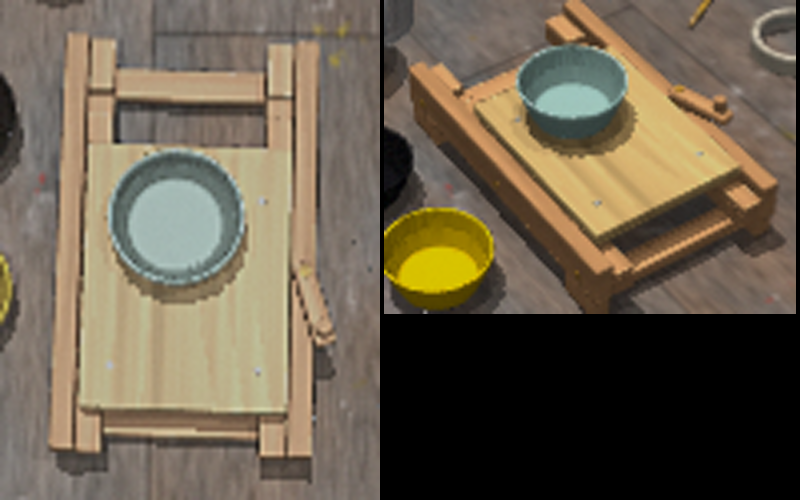

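The crop shows the mint bowl at the left-centre of the board, clear of the front edge. Crop pixels: board front edge from (80,408) to (288,412), cheek corners (50,448), (310,455), (318,42) and (68,33), and the button's peg near (323,333), swung outwards.

Run:
```python
from h import *
d=dict(np.load("top0.npz"))
f=lambda L,z:print(z,np.round(ray(d,[(220+(x-1.5)/4,130+(y-1.5)/4) for x,y in L],z),4).tolist())
f([(50,448),(310,455),(318,42),(68,33)],.075)
f([(80,408),(288,412),(90,146),(291,150)],.082)
f([(323,333)],.104);f([(303,268)],.089);f([(177,217)],.128)
q=get_obs()["orientation"];print(q)
for yaw in (0,):
  for p in ([.33,-.05,.40],[.40,-.05,.40]):
    print(kinematics.solve_ik(p,[0,.7071,-.7071,0]),kinematics.solve_ik(p,[.5,.5,-.5,-.5]),kinematics.solve_ik(p,[-.5,.5,-.5,.5]))
w=vision.read_camera("wrist");R=w["view"];from scipy.spatial.transform import Rotation as Ro
o=get_obs();T=Ro.from_quat(o["orientation"]).as_matrix()
print("cam in tool",T.T@(-R[:3,:3].T@R[:3,3]-o["position"]),"axes",np.round(R[:3,:3]@T,2).tolist(),w["intrinsics"][0])
```

```text
0.075 [[0.4561, 0.067, 0.075], [0.4532, -0.1437, 0.075], [0.8002, -0.1513, 0.075], [0.8049, 0.0593, 0.075]]
0.082 [[0.4882, 0.0431, 0.082], [0.4872, -0.1252, 0.082], [0.7057, 0.0388, 0.082], [0.7047, -0.1278, 0.082]]
0.104 [[0.549, -0.1516, 0.104]]
0.089 [[0.6044, -0.1369, 0.089]]
0.128 [[0.6376, -0.0329, 0.128]]
[-0.15847007  0.68956768 -0.68871895  0.15827146]
[-1.54865605e-01 -2.67643437e-01  1.95620936e+00 -4.44089210e-16
  1.45302674e+00  1.41593072e+00] [-1.54865605e-01 -2.67643437e-01  1.95620936e+00 -4.44089210e-16
  1.45302674e+00  2.98672705e+00] [-1.54865605e-01 -2.67643437e-01  1.95620936e+00 -4.44089210e-16
  1.45302674e+00 -1.54865605e-01]
[-1.28076045e-01 -1.36047810e-01  1.85567818e+00 -4.44089210e-16
  1.42196228e+00  1.44272028e+00] [-1.28076045e-01 -1.36047810e-01  1.85567818e+00 -4.44089210e-16
  1.42196228e+00  3.01351661e+00] [-1.28076045e-01 -1.36047810e-01  1.85567818e+00 -4.44089210e-16
  1.42196228e+00 -1.28076045e-01]
cam in tool [-0.07399514 -0.12637602  0.00038783] axes [[0.0, 0.0, 1.0], [0.96, -0.29, -0.0], [0.29, 0.96, -0.0]] [300.19087578   0.         253.93603467]
```

Checks on the measurements:
- **Rack:** length comes out at 348 mm and width at 211 mm, which agrees with the sizes given. Its centre is about (0.6286, -0.042), yaw about -0.022.
- **Board:** about 86 mm short of home.
- **Pivot:** predicted and measured positions agree within 3 mm. The button is at about -0.27.

Now I'll move above the front with closed fingers and confirm with the wrist camera.

```bash
cat >> h.py <<'E'
from scipy.spatial.transform import Rotation as Ro
C=np.array([.6286,-.0422]);YAW=-.022
def W(x,y,z):
    c,s=np.cos(YAW),np.sin(YAW); return [C[0]+c*x-s*y,C[1]+s*x+c*y,z]
def Rk(p):
    c,s=np.cos(YAW),np.sin(YAW); d=np.asarray(p)[...,:2]-C; return np.stack([c*d[...,0]+s*d[...,1],-s*d[...,0]+c*d[...,1]],-1)
def Q(a=0.): return (Ro.from_euler('z',YAW+a)*Ro.from_quat([-.5**.5,0,0,.5**.5])).as_quat()
E
python3 - <<'E'
from h import *
hand.move_gripper(0.0,20)
bot.reach(W(-.21,0,.25),Q())
o=get_obs();print(o["time_s"],o["position"],o["joint_pos"],o["wrist_force"],o["gripper_width"])
d=vision.read_camera("wrist");np.savez("wrist1.npz",**d)
im=d["frame"][:,:,::-1].copy();im=cv2.resize(im,None,fx=1.5,fy=1.5)
for p in [W(-.175,.107,.075),W(-.175,-.107,.075),W(-.175,.087,.075),W(-.175,-.087,.075),W(-.141,.085,.082),W(-.141,-.085,.082),W(-.025,-.097,.089),W(-.074,-.110,.104)]:
    u=proj(d,p)[0]*1.5+.25;cv2.drawMarker(im,tuple(int(v) for v in u),(0,0,255),0,12,1)
cv2.imwrite("pics/wrist1.png",im)
E
```

```text
2.8833 [ 0.41892661 -0.03801482  0.25009678] [-9.39367306e-02  2.33512405e-02  2.04210632e+00 -1.83072758e-04
  1.07581396e+00 -1.64134670e+00] [-0.19540576  0.07940872 -0.11070857] -0.00013320322492620375
```

View pics/wrist1.png

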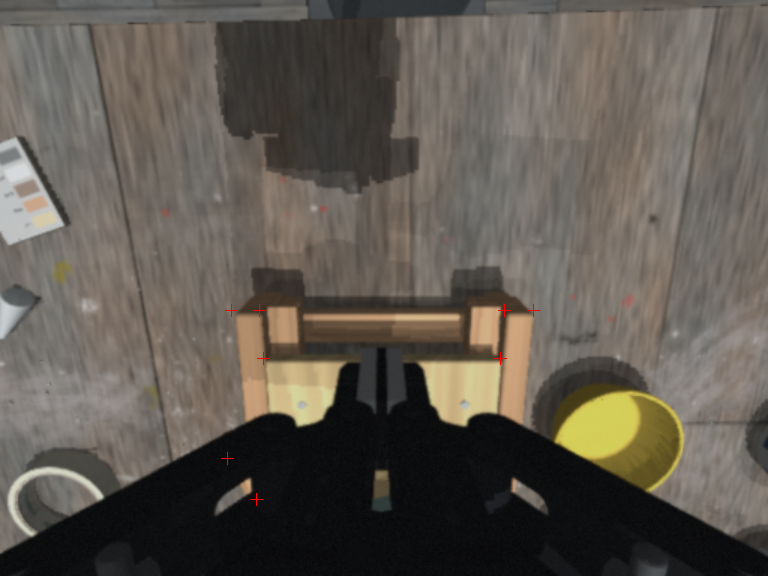

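The predicted corners and board edge match the wrist view, with the front edge at (265–500, 358) px. The rack's y centre is about 1.5 mm further left than I had it, so I'll apply that. Next I descend in front of the board and push in monitored steps.

```bash
sed -i 's/-.0422\]/-.0407]/' h.py
python3 - <<'E'
from h import *
bot.reach(W(-.172,0,.10),Q())
bot.servo_line(W(-.172,0,.062),velocity=.1)
f0=np.array(get_obs()["wrist_force"]);x=-.172
def step(x,v):
    bot.servo_line(W(x,0,.062),velocity=v);o=get_obs();f=np.array(o["wrist_force"])-f0
    print(round(o["time_s"],2),round(x,4),np.round(Rk(o["position"]),4),np.round(f,1),flush=True);return -f[0]
for x in np.r_[-.162:-.082:.008]:
    F=step(x,.03)
    if F>12: break
else:
    while x<-.060:
        x+=.0015;F=step(x,.012)
        if F>9: break
E
```

```text
4.62 -0.162 [-0.1618  0.    ] [ 0.7  1.7 -0.4]
5.03 -0.154 [-0.1539 -0.    ] [-0.   0.2 -0.5]
5.45 -0.146 [-1.47e-01  1.00e-04] [-5.7  1.   2.1]
5.87 -0.138 [-0.138  0.   ] [-1.8  0.2 -1.1]
6.28 -0.13 [-0.1298 -0.    ] [-1.2 -0.1 -2.1]
6.7 -0.122 [-0.1218 -0.    ] [-1.8  0.8 -1.1]
7.12 -0.114 [-0.1138 -0.    ] [-1.3  0.5 -1.6]
7.53 -0.106 [-0.1058 -0.    ] [-2.2  0.  -2.6]
7.95 -0.098 [-0.0978  0.    ] [-2.   0.1 -0.7]
8.37 -0.09 [-0.0898 -0.    ] [-2.   1.  -1.2]
8.64 -0.0885 [-0.0894  0.    ] [-5.7  0.8  2.2]
8.92 -0.087 [-0.0879  0.    ] [-6.2  0.4  1.9]
9.19 -0.0855 [-0.0864  0.    ] [-5.   0.8  2.9]
9.47 -0.084 [-0.0849  0.    ] [-5.9  1.2  2.7]
9.74 -0.0825 [-0.0834  0.0001] [-5.2  0.3  2.7]
10.02 -0.081 [-0.0819  0.    ] [-6.8  0.4  2.9]
10.29 -0.0795 [-0.0804  0.    ] [-6.3  0.   2. ]
10.57 -0.078 [-0.079  0.   ] [-6.4  1.1  2.5]
10.84 -0.0765 [-0.0775  0.    ] [-5.6  0.1  2.7]
11.12 -0.075 [-0.076  0.   ] [-6.3  1.9  2.6]
11.39 -0.0735 [-0.0745  0.0001] [-6.6  0.5  2.6]
11.67 -0.072 [-0.073   0.0001] [-6.3  1.2  1.7]
11.94 -0.0705 [-0.0716  0.0001] [-6.2  1.5  3.4]
12.22 -0.069 [-0.0701  0.0001] [-5.4 -0.3  3.8]
12.49 -0.0675 [-0.068   0.0001] [-2.   0.2 -1. ]
12.77 -0.066 [-0.0657 -0.    ] [-2.4  0.4 -1.8]
13.04 -0.0645 [-0.0651  0.    ] [-5.7  0.   1.8]
13.32 -0.063 [-0.0635 -0.    ] [-5.8  0.9  2. ]
13.59 -0.0615 [-0.0619 -0.    ] [-6.   0.8  1.5]
13.87 -0.06 [-0.0619  0.    ] [-11.7   0.2   8.2]
```

The force jumped to 11.7 N at TCP rack x -0.062, which fits the notch wall. I'll back off and check by camera that the board dropped and the bowl is intact.

```bash
cat > look.py <<'E'
from h import *
import sys
n=sys.argv[1]
a=vision.read_camera("top");b=vision.read_camera("scene");np.savez("t%s.npz"%n,**a);np.savez("s%s.npz"%n,**b)
b_=cv2.resize(a["frame"][130:255,220:315,::-1],None,fx=4,fy=4,interpolation=cv2.INTER_CUBIC);a_=cv2.resize(b["frame"][140:235,205:330,::-1],None,fx=3.3,fy=3.3,interpolation=cv2.INTER_CUBIC)
c=np.zeros((500,800,3),np.uint8);c[:500,:380]=b_;c[:a_.shape[0],384:]=a_[:,:416];cv2.imwrite("pics/crop%s.png"%n,c)
E
python3 - <<'E'
from h import *
bot.servo_line(W(-.11,0,.062),velocity=.06)
bot.servo_line(W(-.16,-.0,.16),velocity=.15)
bot.reach(W(-.21,-.25,.18),Q())
o=get_obs();print(o["time_s"],o["wrist_force"])
E
python3 look.py 2
```

```text
16.7333 [0.5586987 0.9764963 0.409692 ]Traceback (most recent call last):
  File "look.py", line 6, in <module>
    c=np.zeros((500,800,3),np.uint8);c[:500,:380]=b_;c[:a_.shape[0],384:]=a_[:,:416];cv2.imwrite("pics/crop%s.png"%n,c)
                                                     ~^^^^^^^^^^^^^^^^^^^
ValueError: could not broadcast input array from shape (314,412,3) into shape (314,416,3)
```

```bash
sed -i 's/384:\]=a_/384:384+a_.shape[1]]=a_/' look.py; python3 look.py 2
```

```text
(no output)
```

View pics/crop2.png

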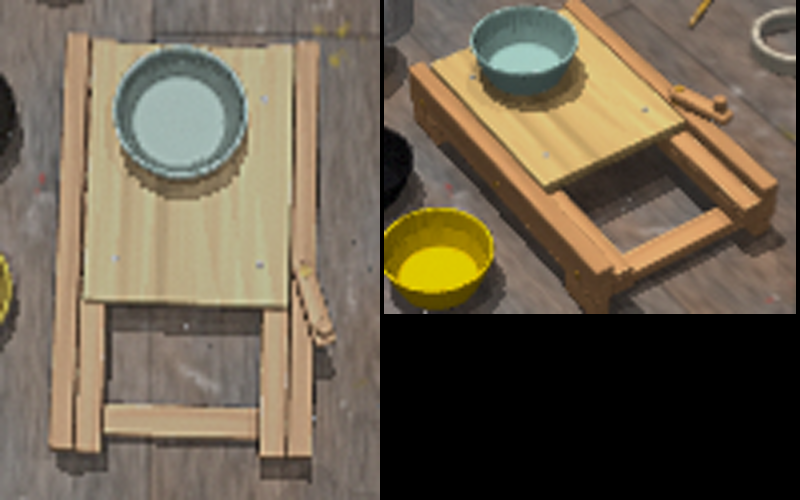

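The board's front edge is now at crop row about 301, the bowl is upright, and the board nearly reaches the rack's far end. I'll triangulate the front corners and the two front screw heads to measure the height.

Run:
```python
from h import *
t=dict(np.load("t2.npz"));s=dict(np.load("s2.npz"));t0=dict(np.load("top0.npz"));s0=dict(np.load("scene0.npz"))
def P(d):return d["view"][:3]
def tri(t,s,A,B):
    a=np.array([(220+(x-1.5)/4,130+(y-1.5)/4) for x,y in A]);b=np.array([(205+(x-384-1.2)/3.3,140+(y-1.2)/3.3) for x,y in B])
    un=lambda d,p:cv2.undistortPoints(p.reshape(-1,1,2),d["intrinsics"],d["dist"]).reshape(-1,2).T
    X=cv2.triangulatePoints(P(t),P(s),un(t,a),un(s,b));X=(X[:3]/X[3]).T
    print(np.round(np.c_[Rk(X),X[:,2]],4).tolist())
# front-left, front-right corner, screws L,R
tri(t0,s0,[(80,408),(288,412),(109,366),(257,372)],[(601,236),(745,167),(597,204),(700,154)])
tri(t,s,[(85,299),(288,303),(115,258),(260,266)],[(546,186),(686,122),(546,155),(645,110)])
# one-view: front screws at either height, in each view
for z in(.074,.082):
  for d,uv in((t,[(220+(x-1.5)/4,130+(y-1.5)/4) for x,y in[(115,258),(260,266)]]),(s,[(205+(x-385.2)/3.3,140+(y-1.2)/3.3) for x,y in[(546,155),(645,110)]])):
    print(z,np.round(Rk(ray(d,uv,z)),4).tolist())
```

```text
[[-0.1427, 0.0799, 0.0797], [-0.1405, -0.0899, 0.0755], [-0.1069, 0.0585, 0.0795], [-0.108, -0.062, 0.0817]]
[[-0.0514, 0.0801, 0.0699], [-0.0491, -0.0882, 0.0664], [-0.0163, 0.0569, 0.0711], [-0.0184, -0.0622, 0.0723]]
0.074 [[-0.0166, 0.0571], [-0.019, -0.0625]]
0.074 [[-0.0191, 0.0584], [-0.0195, -0.0606]]
0.082 [[-0.0181, 0.057], [-0.0204, -0.062]]
0.082 [[-0.0263, 0.0629], [-0.0266, -0.0552]]
```

Both front corners and both front screws sit 8–10 mm lower after about 91 mm of travel, so the board has dropped home and is level across its width. Next is the button: I push the peg along its arc, turning the tool so its flat side stays square behind the peg.

```bash
cat >> h.py <<'E'
PV=np.array([-.025,-.097])
def peg(th,back,z=.109):
    """TCP pose with tool x along the closing tangent, 'back' behind the peg centre"""
    d=np.array([np.sin(th),np.cos(th)]);p=PV+.049*np.array([-np.cos(th),np.sin(th)])-back*d
    return W(*p,z),Q(np.pi/2-th)
E
python3 - <<'E'
from h import *
for th in(-.27,.6,1.58):
    q=kinematics.solve_ik(*peg(th,.016));print(None if q is None else np.round(q,2))
p,q=peg(-.27,.035,.17);bot.reach(p,q)
p,q=peg(-.27,.035);bot.servo_line(p,q,velocity=.1)
f0=np.array(get_obs()["wrist_force"])
def go(th,b,v=.03):
    p,q=peg(th,b);bot.servo_line(p,q,velocity=v);o=get_obs();f=np.array(o["wrist_force"])-f0
    print(round(o["time_s"],2),round(th,2),np.round(f,1),flush=True);return np.linalg.norm(f)
ok=go(-.27,.016)<15
th=-.27
while ok and th<1.30:
    th+=.1; ok=go(th,.016,.04)<12
E
python3 look.py 3
```

```text
[-0.29  0.45  1.84 -0.    0.85  2.6 ]
[-0.22  0.43  1.87 -0.    0.84 -2.74]
[-0.15  0.47  1.81 -0.    0.86 -1.69]
22.39 -0.27 [ 0.8  0.4 -0.2]
22.67 -0.17 [ 0.2  0.7 -0.1]
22.94 -0.07 [0.4 0.2 0.8]
23.22 0.03 [0.6 0.8 1.4]Traceback (most recent call last):
  File "<stdin>", line 13, in <module>
  File "<stdin>", line 8, in go
workcell.IKError: the arm cannot follow that straight line within its joint ranges
```

View pics/crop3.png

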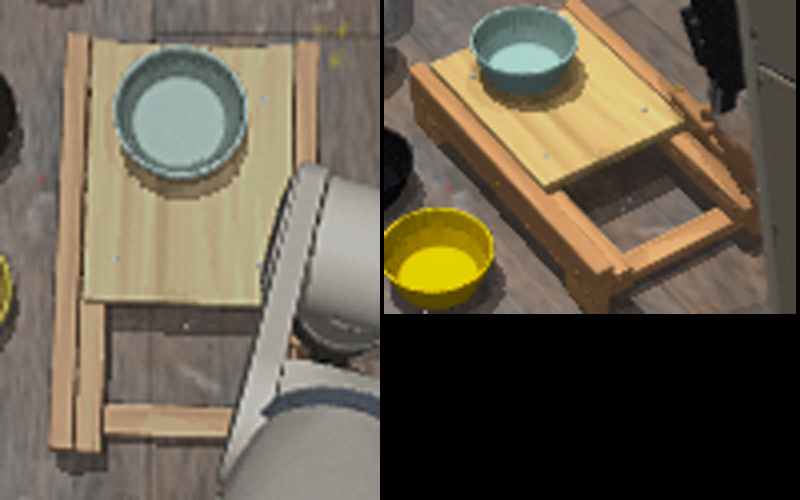

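The bowl and board are unchanged and the finger has only just reached the peg. The wrist runs out of range because its yaw sense is reversed, so I'll back off and redo this with the tool turned half round.

Run:
```python
from h import *
def fl(th,b,z=.109):
    p,_=peg(th,b,z);return p,Q(-np.pi/2-th)
print([np.round(kinematics.solve_ik(*fl(t,.016))[5],2) for t in(-.27,.6,1.6)])
p,_=peg(.03,.035);bot.servo_line(p,velocity=.06)
p[2]=.16;bot.servo_line(p,velocity=.15)
bot.reach(*fl(-.1,.035,.16))
p,q=fl(-.1,.035);bot.servo_line(p,q,velocity=.1)
f0=np.array(get_obs()["wrist_force"])
def go(th,b,v=.03):
    p,q=fl(th,b);bot.servo_line(p,q,velocity=v);o=get_obs();f=np.array(o["wrist_force"])-f0
    d=Ro.from_euler('z',YAW).apply([np.sin(th),np.cos(th),0])
    print(round(o["time_s"],2),round(th,2),np.round(f,1),"tang",round(-f@d,1),flush=True);return np.linalg.norm(f)
th=-.1;ok=go(th,.016)<12
while ok and th<1.35:
    th+=.1; ok=go(th,.016,.04)<12
d=vision.read_camera("wrist");np.savez("wrist4.npz",**d);cv2.imwrite("pics/wrist4.png",d["frame"][:,:,::-1])
```

```text
[np.float64(-0.54), np.float64(0.4), np.float64(1.47)]
28.48 -0.1 [-0.5  0.5 -0.1] tang -0.5
28.75 0.0 [-0.7  0.1  0.5] tang -0.1
29.02 0.1 [ 0.1  0.7 -0.5] tang -0.7
29.3 0.2 [-0.3  0.5  0.4] tang -0.4
29.57 0.3 [-0.4  0.4  0.3] tang -0.3
29.85 0.4 [-0.6  0.5  0.8] tang -0.2
30.12 0.5 [-0.5  0.7  1.9] tang -0.4
30.4 0.6 [-0.3  0.7 -0.2] tang -0.4
30.68 0.7 [-0.6  1.1 -0.1] tang -0.4
30.95 0.8 [-0.7 -0.2 -0.5] tang 0.7
31.23 0.9 [-0.2  1.1  0.7] tang -0.5
31.5 1.0 [-0.5  0.7  0.5] tang 0.1
31.77 1.1 [-0.9 -0.1 -0.8] tang 0.8
32.05 1.2 [-0.6 -0.3 -0.4] tang 0.6
32.33 1.3 [-0.3  0.4  0.7] tang 0.2
32.6 1.4 [-0.5  1.2  1.5] tang 0.3
```

View pics/wrist4.png

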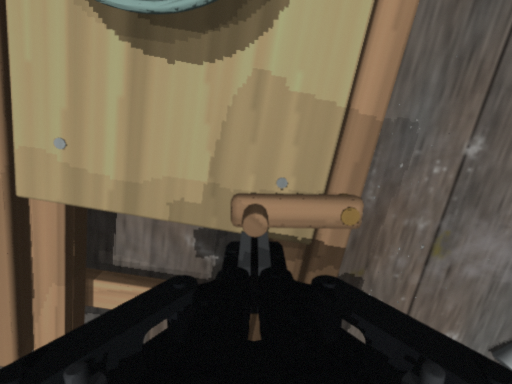

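The bar is following the finger: it lies parallel to the image rows, with the peg at (256,220) and the pivot at (351,215). Its angle is therefore close to the commanded 1.40. I'll finish to square and check.

```bash
python3 - <<'E'
from h import *
def fl(th,b,z=.109):
    p,_=peg(th,b,z);return p,Q(-np.pi/2-th)
for th in(1.48,1.54,1.58):
    p,q=fl(th,.016);bot.servo_line(p,q,velocity=.025);o=get_obs();print(round(o["time_s"],2),th,np.round(o["wrist_force"],1))
    if np.linalg.norm(o["wrist_force"])>10:break
p,_=fl(1.58,.05);bot.servo_line(p,velocity=.08)
p[2]=.2;bot.servo_line(p,velocity=.2)
d=vision.read_camera("wrist");np.savez("wrist5.npz",**d)
bot.reach(W(-.21,-.25,.2),Q(-np.pi/2))
print(get_obs()["time_s"])
E
python3 look.py 5
python3 - <<'E'
import cv2,numpy as np
c=cv2.imread("pics/crop5.png");w=np.load("wrist5.npz")["frame"][:,:,::-1]
o=np.zeros((600,800,3),np.uint8);o[:500]=c;o[318:600,424:800]=cv2.resize(w,(376,282));cv2.imwrite("pics/m5.png",o)
E
```

```text
32.97 1.48 [-1.5  0.1 -1.1]
33.24 1.54 [-0.9  0.5 -0.1]
33.49 1.58 [-0.8  0.4 -0.1]
36.4917
```

View pics/m5.png

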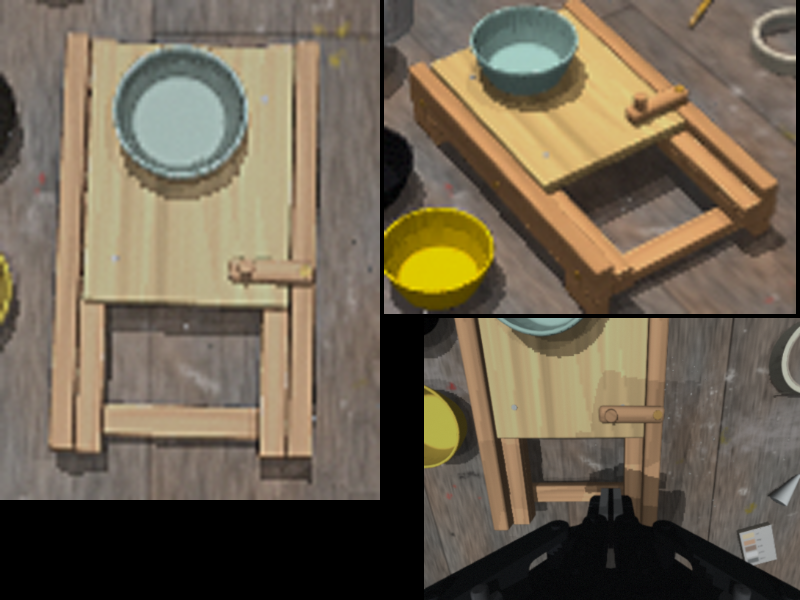

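All three views show the board home, the bowl upright and the bar across the board, with the peg at crop (240,268) and the pivot at (303,272). One numeric check of the bar angle against the front edge remains.

Run:
```python
from h import *
d=dict(np.load("wrist5.npz"));f=d["frame"];hsv=cv2.cvtColor(f,cv2.COLOR_RGB2HSV)
k=512/376;x0,y0,x1,y1=[int(v*k) for v in(600-424-6,400-318-4,648-424,430-318)]
sub=hsv[y0:y1,x0:x1].astype(int)
m=((sub[...,0]<15)&(sub[...,1]>70)).astype(np.uint8);n,l,st,_=cv2.connectedComponentsWithStats(m)
m=l==1+st[1:,4].argmax();print(m.sum(),np.where(m.any(0))[0][[0,-1]],np.where(m.any(1))[0][[0,-1]],m.shape)
top=[];bot_=[]
for c in np.where(m.any(0))[0][14:]:
    r=np.where(m[:,c])[0];top.append((x0+c,y0+r[0]));bot_.append((x0+c,y0+r[-1]))
for e,z in((top,.089),(bot_,.089)):
    P=Rk(ray(d,e,z));print("edge x,dx/dy",np.polyfit(P[:,1],P[:,0],1).round(4),"n",len(e))
print(Rk(get_obs()["position"]),get_obs()["wrist_force"].round(1) if hasattr(get_obs()["wrist_force"],'round') else '')
print([np.round(Rk(ray(dict(np.load(a)),[(220+(x-1.5)/4,130+(y-1.5)/4)],z)),4).tolist() for a,x,y,z in(("t5.npz",240,268,.104),("t5.npz",303,272,.089),("t5.npz",181,113,.120))])
```

```text
582 [ 8 73] [14 35] (46, 74)
edge x,dx/dy [ 0.2747 -0.0017] n 52
edge x,dx/dy [ 0.0268 -0.0279] n 52
[-0.2098162  -0.24975436] [-0.   0.1  0. ]
[[[-0.0265, -0.0445]], [[-0.0254, -0.0967]], [[0.0964, 0.0074]]]
```

```bash
python3 -c "
from workcell import *
hand_in();print(get_obs()['time_s'])"
```

```text
the job is handed in; nothing more can be done
the job is handed in; nothing more can be done
```

The board is home in its notches and the turn-button lies across it. I handed the job in at about 36.6 s on the robot clock, with the arm clear of everything; no verdict was reported.

- **Board:** I pushed it about 90 mm by its front edge with closed fingers at 1–7 N, stopping when the force jumped to about 12 N at the notch wall. Triangulating its front corners and screws shows the front dropped 8–10 mm, so it is in the notches. I did not measure the rear edge's height.
- **Turn-button:** I pushed it round by its peg with forces of about 2 N or less. The peg-to-pivot line gives about 1.55 rad and one edge of the bar gives about 1.60. The fit to the other edge was an outlier (slope 0.27) that I put down to a bad colour mask, and the pictures show the bar square.
- **Bowl:** it stands upright on the board and was never touched.
- **Beside the rack:** the arm touched nothing there, though I did not re-measure the glue stick, tape roll or tub afterwards.

The first pass at the peg stopped on a wrist-range error at about the point of contact. I backed off and repeated it with the tool turned half round.

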